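# Set two tasting cups in line with a rule

## Robot

A 6-joint arm with a two-finger parallel gripper is mounted at the origin on a cart in front of the work surface, level with it; the furniture and walls round the work are solid. World frame = base frame: x ahead of the robot, y to its left, z up, the work surface at z = 0. Lengths are in m, angles in rad, forces in N, time in s.
With the tool pointing down it reaches from about 0.375 to 0.75 m from the base axis. Payload 9 kg.
Tool frame: the origin (TCP) lies on the front face of the gripper's body, between the roots of the fingers; the fingertips stand 73 mm ahead of it and the grasp point (between the pads) lies 54 mm ahead of it (finger_overhang is the z of the fingertips in the tool frame, in m); z points along the fingers, y is the line along which they close (so a half turn about z gives the same grasp; the last joint's range is limited). The gripper opens to 85 mm and grips with 20 to 120 N. Pads are 22 mm wide; open, the fingers measure 114 mm over their backs; the gripper's body (76 mm by 85 mm) begins 54 mm behind the grasp point. The pads swing forward as they close: fully open they stand 13 mm farther back than shut.
Start: joints at [0.905, 0.104, 0.097, 1.564, 0, 1.353], TCP at [0.26, 0.541, 0.304] pointing down, gripper open.
Joint ranges: [-2.99, 2.99], [-0.84, 1.86], [-1.1, 1.16], [-1.84, 2.11], [-1.51, 1.56], [-3.14, 3.14]. Speed limits (rad/s): [2.22, 2.22, 2.57, 3.14, 3.14, 3.14].

## Interface

Orientations are given as a unit quaternion [x, y, z, w].
In Python, from station import state, get_image, calibration, sign_off, recognise, finger_overhang gives the robot as it stands.
- The arm moves only by the tool send_rows, never from a script. Its argument "steps" is a list of rows, each a list of 3 entries, a list of its own where there are three numbers: the shift along the tool's x, y, z in cm, then the turn about the tool's z in rad, then the opening, from 0 (shut) to 1 (fully open). A call has 1 to 5 rows; each row is the pose to reach, as a shift and turn from the pose commanded when the call began, along the tool's axes at that moment; what a row does not reach only later rows make up. A row lasts 1/12 s, in which the tool goes at most 41.7 mm and 7.16 degrees, less where a joint would pass 70% of its speed; a pose out of reach is approached as far as the arm can. A call with a gripper value outside its range is refused whole. The fingers move at their own pace and stop on an object; "grip_force" is the grip in N (left out, the last holds). Time passes only in rows, so rows that repeat a pose let the fingers close. It gives the time, the measured TCP pose, the force, the opening and the grip force at its end, in the units of the state.
- state(): the state, without advancing time (a new reading comes with each control period).
- get_image(name): name is "side" or "top" or "wrist"; returns (picture, depth): 384x512x3 uint8, red, green, blue; 384x512 float32, m along the optical axis (not along the pixel's ray), 0 where there is no reading.
- calibration(name): a dict with "vfov" (degrees; the focal length in pixels is half the picture's height over the tangent of half this angle, whatever the lens; pixels are square), "cx", "cy" (the principal point, pixels), "R" (3x3) and "t" (3): a world point X has camera coordinates R X + t. Camera axes: x right, y down, z forward; pixel columns grow to the right and rows downward; lengths in m; the calibration is good to about 2 mm. The wrist camera is an equidistant fisheye: a pixel r from the principal point sees the ray r / f radians off the axis. A picture is of the moment at which its call begins: read the wrist's pose just before it. calibration takes no time and is no camera call; for the wrist camera it gives the pose at the moment of the call.
- sign_off(): hands the job in; it is judged then, once.
Trained networks look in the newest picture that a camera, given by its name, has taken for a name from the list of things; names that differ only in an ending like _2 or _b are one class to them, and where a whole thing is asked for, a point or a joint stands for the part that bears it (a point fixed in the world has none). Each returns a list of dicts, best first, with "confidence" (0 to 1); they miss things now and then, are a little off and sometimes report something else, mostly with a low value. They report only what shows in the picture. A call takes as long as a camera call. They do not tell look-alikes from the thing itself.
- recognise(camera, thing): "at" ([column, row] in pixels, amid what is visible of it).
The state is a dict: "clock": time; "joint_positions": joint angles; "qd": joint speeds; "effort": joint torques, N m; "tool_pos": TCP position; "eef_rot": TCP orientation; "force": force on the tool from outside, world axes, zero at the start; "wrist_torque": the same for the moment, N m; "finger_gap": opening from 0.0 (shut) to 1.0 (fully open); "gripper_force": force on a finger pad.
Only numpy, scipy, OpenCV 4.12 (cv2) and the standard library are available. Lean on these libraries where they do the work, as an engineer would, in place of code of your own. Each camera call takes 0.05 s, during which the arm holds its last target. There are 200 camera calls.

## Task

Bring the wooden rule up to the two brass studs, on the robot's side of them, so that one long edge touches both studs at once and reaches past each of them. With the rule kept there, stand the two lidless handled cups against its other long edge, one straight opposite each stud, then take the rule away without disturbing the cups and lay it flat, lengthwise and wholly on the dark wooden board. Leave the lidded cup, the bowls, the scoop and the loose lid alone.

Things in the scene. Friction and masses are not known exactly. Their poses are not given: they have to be found in the camera images.
- studs: two fixed upright brass studs, each 24 mm in diameter and 30 mm high with a flat top, 150 mm apart centre to centre, standing straight on the worktop. Origin on the worktop midway between them; x points away from the robot, square to the line of the studs, y along that line to the left.
- stud_left (a point): centre of the foot of the left stud (y = +75 mm in the frame of studs)
- stud_right (a point): centre of the foot of the right stud (y = -75 mm in the frame of studs)
- rule: loose wooden rule (straightedge) with brass end caps, lying on the worktop: plate 40 mm wide (x), 200 mm long (y), 16 mm thick; on its top middle a darker upright grip block 18 mm wide (x), 80 mm long (y), from 16 to 50 mm above the underside. About 0.3 kg. Origin at the centre of the underside, z up, same shape either way round. Pressed against both studs its origin lies 32 mm on the robot's side of the stud line.
- cup_a: loose white porcelain tasting cup without lid: round straight-sided body 62 mm in diameter, 60 mm high, hollow, about 0.12 kg, with a round ear handle that sticks out of the side along the body's -y axis (its outer end 55 mm from the cup's axis, at about 10 to 55 mm height, up to 10 mm to the +x side). Origin on the underside, 12 mm from the cup's axis towards the handle. The x axis crosses the body clear of the handle. Starts with the handle roughly towards the robot.
- cup_b: second tasting cup, the same in every way as cup_a; the two may change places
- cup_a_axis (a point): centre of the underside of cup_a's round body (on its axis), same axes as the cup. Standing against the rule it lies 83 mm on the robot's side of the stud line.
- cup_b_axis (a point): the same point of cup_b
- board: fixed dark stained wooden board lying to the right on the worktop, 300 mm long (x), 150 mm wide (y), 14 mm thick; origin at the centre of its underside
- cup_lidded: bystander: a tasting cup of the same kind with its white knobbed lid on (85 mm high over the knob); not to be moved
- bowl_left: bystander: empty white bowl, 88 mm wide, 52 mm high, at the left; not to be moved
- bowl_right: bystander: white bowl of tea, 88 mm wide, 52 mm high, right of the studs; not to be moved
- scoop: bystander: brown bamboo tea scoop, 160 mm long, 59 mm wide, 14 mm high, near the front edge; not to be moved
- spare_lid: bystander: white cup lid with knob, 66 mm wide, 31 mm high, lying on the worktop beyond the left stud; not to be moved
Mind the look-alikes: they are no part of the job. Leave any red look-alike of the cup_b alone.

How it is judged:
On the way, in this order (a step that is already met when the one before it is completed fails the run):
1. the rule's long edge touches both studs at once, from the robot's side (x of rule in the frame of studs between -0.0345 and -0.0295 m and y of rule in the frame of studs between -0.022 and 0.022 m and angle between the y axis of rule and the y axis of studs, either way round below 0.025 rad and height (world z) of rule below 0.004 m), for 0.2 s.
2. one lidless cup stands against the rule opposite a stud, the rule still touching both studs (all of step 1 and ((x of cup_a_axis in the frame of studs between -0.088 and -0.078 m and y of cup_a_axis in the frame of studs between 0.055 and 0.095 m and height (world z) of cup_a_axis below 0.005 m and angle between cup_a's own z axis and vertical below 0.1 rad) or (x of cup_a_axis in the frame of studs between -0.088 and -0.078 m and y of cup_a_axis in the frame of studs between -0.095 and -0.055 m and height (world z) of cup_a_axis below 0.005 m and angle between cup_a's own z axis and vertical below 0.1 rad) or (x of cup_b_axis in the frame of studs between -0.088 and -0.078 m and y of cup_b_axis in the frame of studs between 0.055 and 0.095 m and height (world z) of cup_b_axis below 0.005 m and angle between cup_b's own z axis and vertical below 0.1 rad) or (x of cup_b_axis in the frame of studs between -0.088 and -0.078 m and y of cup_b_axis in the frame of studs between -0.095 and -0.055 m and height (world z) of cup_b_axis below 0.005 m and angle between cup_b's own z axis and vertical below 0.1 rad))), for 0.2 s.
3. both lidless cups stand against the rule, one opposite each stud, the rule still touching both studs (all of step 1 and ((x of cup_a_axis in the frame of studs between -0.088 and -0.078 m and y of cup_a_axis in the frame of studs between 0.055 and 0.095 m and height (world z) of each of cup_a_axis, cup_b_axis below 0.005 m and angle between each of cup_a, cup_b's own z axis and vertical below 0.1 rad and x of cup_b_axis in the frame of studs between -0.088 and -0.078 m and y of cup_b_axis in the frame of studs between -0.095 and -0.055 m) or (x of cup_a_axis in the frame of studs between -0.088 and -0.078 m and y of cup_a_axis in the frame of studs between -0.095 and -0.055 m and height (world z) of each of cup_a_axis, cup_b_axis below 0.005 m and angle between each of cup_a, cup_b's own z axis and vertical below 0.1 rad and x of cup_b_axis in the frame of studs between -0.088 and -0.078 m and y of cup_b_axis in the frame of studs between 0.055 and 0.095 m))), for 0.2 s.
At the end, for the whole second after the job is handed in: Both lidless cups upright, at rest, each within 20 mm of straight opposite its stud, axes 83 mm (+-7; +-5 with the rule there) before the stud line; rule flat on the board, lengthwise within 0.2 rad, within 50 mm of its centre. Rule had met both studs within 2.5 mm, 0.025 rad, centred within 22 mm (((x of cup_a_axis in the frame of studs between -0.09 and -0.076 m and y of cup_a_axis in the frame of studs between 0.055 and 0.095 m and height (world z) of each of cup_a_axis, cup_b_axis below 0.005 m and angle between each of cup_a, cup_b's own z axis and vertical below 0.1 rad and x of cup_b_axis in the frame of studs between -0.09 and -0.076 m and y of cup_b_axis in the frame of studs between -0.095 and -0.055 m) or (x of cup_a_axis in the frame of studs between -0.09 and -0.076 m and y of cup_a_axis in the frame of studs between -0.095 and -0.055 m and height (world z) of each of cup_a_axis, cup_b_axis below 0.005 m and angle between each of cup_a, cup_b's own z axis and vertical below 0.1 rad and x of cup_b_axis in the frame of studs between -0.09 and -0.076 m and y of cup_b_axis in the frame of studs between 0.055 and 0.095 m)) and x of rule in the frame of board between -0.05 and 0.05 m and y of rule in the frame of board between -0.055 and 0.055 m and angle between the y axis of rule and the x axis of board, either way round below 0.2 rad and height (world z) of rule between 0.011 and 0.018 m and angle between rule's own z axis and vertical below 0.06 rad and linear speed of each of rule, cup_a, cup_b below 0.01 m/s); the robot touches nothing.
It fails at once if a bystander was moved more than 20 mm (distance of any of bowl_left, bowl_right, scoop, spare_lid, cup_lidded from where it was at the start of the episode above 0.02 m).
It fails at once if a lidless cup was tipped over (angle between any of cup_a, cup_b's own z axis and vertical above 0.7 rad).
It also fails if it takes over 72 s, if anything falls off the work surface, if the arm or the gripper's body presses on something with over 40 N, if the wrist force passes 120 N, or if a joint passes its speed limit or range.

## Working session

There is one attempt and no reset: what is moved stays moved. The work goes in short steps, Python scripts to look and compute and a tool call to move; the robot and the scene stay as the last step left them, time stands still between calls to the robot, and variables do not carry over. Pictures are saved under pics/ and viewed, at most 10 in all, crops included, and the job is handed in when it is done.

Besides the shell and the picture viewer there is one more tool, called in YAML: its name, and indented under it one key for each argument. send_rows: Moves the arm, as the interface text tells. Its arguments: {"type":"object","properties":{"steps":{"type":"array","items":{"type":"array"}},"grip_force":{"type":"number"}},"required":["steps"]}

```bash
mkdir -p pics; cat > h.py <<'E'
import numpy as np,cv2
from station import *
def cloud(name):
    c=calibration(name); im,d=get_image(name)
    f=192/np.tan(np.radians(c['vfov'])/2)
    v,u=np.mgrid[:384,:512]
    P=np.stack([(u-c['cx'])/f*d,(v-c['cy'])/f*d,d],-1)
    W=(P-np.array(c['t']))@np.array(c['R'])
    W[d<=0]=np.nan
    return im,W
E
python3 - <<'E'
from h import *
s=state();print(s)
for n in('top','side'):
    im,W=cloud(n); np.save(n+'W.npy',W); cv2.imwrite(f'pics/{n}0.png',im[:,:,::-1])
    c=calibration(n);print(n,c)
    for t in('stud_left','rule','cup_a','board','cup_lidded','bowl_left','scoop','spare_lid'):
        print(t,[(np.round(r['at']),round(r['confidence'],2),np.round(W[int(r['at'][1]),int(r['at'][0])],3)) for r in recognise(n,t)])
E
```

```text
{'clock': 0.0, 'joint_positions': array([ 9.05296802e-01,  1.04705520e-01,  9.64645615e-02,  1.56390115e+00,
       -1.78141423e-06,  1.35311153e+00]), 'qd': array([ 0.0002596 ,  0.00152452,  0.00039525,  0.00042244, -0.00060256,
       -0.00032645]), 'effort': array([ 5.88682778e-04, -5.56928694e+01,  5.03649974e+01,  1.68370327e-02,
       -4.71942949e-04, -2.55913750e-05]), 'tool_pos': array([0.2596298 , 0.54065176, 0.30311603]), 'eef_rot': array([ 2.22041081e-01,  9.75037079e-01, -6.08720555e-04, -2.86773443e-04]), 'force': array([0.2385414 , 0.82290324, 0.06013246]), 'wrist_torque': array([ 0.00909979,  0.02584034, -0.00677746]), 'gripper_force': 0.0, 'finger_gap': 1.0005768850232226}
top {'vfov': 52.007413925166404, 'cx': 255.20144298805832, 'cy': 189.34610528297063, 'R': array([[ 0.02294511, -0.99970442, -0.00803736],
       [-0.9942178 , -0.02197412, -0.10510996],
       [ 0.10490227,  0.01040265, -0.99442813]]), 't': array([0.05705835, 0.51021357, 1.5112224 ])}
stud_left []
rule [(array([283., 204.]), 0.71, array([ 0.453, -0.04 ,  0.043])), (array([303., 168.]), 0.66, array(
[... 1366 characters left out ...]
84.]), 0.42, array([0.678, 0.151, 0.012]))]
cup_a [(array([276., 158.]), 0.89, array([0.609, 0.277, 0.05 ])), (array([203., 179.]), 0.69, array([0.338, 0.14 , 0.055])), (array([238., 175.]), 0.61, array([0.465, 0.18 , 0.038]))]
board [(array([255., 310.]), 0.71, array([ 0.511, -0.421,  0.015]))]
cup_lidded [(array([244., 245.]), 0.91, array([ 0.486, -0.225,  0.064])), (array([275., 157.]), 0.48, array([0.601, 0.275, 0.052]))]
bowl_left [(array([240., 144.]), 0.85, array([0.467, 0.428, 0.027])), (array([190., 264.]), 0.29, array([ 0.321, -0.237,  0.005]))]
scoop [(array([190., 268.]), 0.52, array([ 0.325, -0.252,  0.006]))]
spare_lid [(array([301., 184.]), 0.51, array([0.692, 0.148, 0.019]))]
```

```bash
python3 - <<'E'
import cv2
a=cv2.imread('pics/top0.png')[110:260,110:430]
b=cv2.imread('pics/side0.png')[110:350,150:350]
cv2.imwrite('pics/topc.png',cv2.resize(a,None,fx=2.5,fy=2.5,interpolation=2))
cv2.imwrite('pics/sidec.png',cv2.resize(b,None,fx=2.5,fy=2.5,interpolation=2))
E
```

```text
(no output)
```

View pics/topc.png

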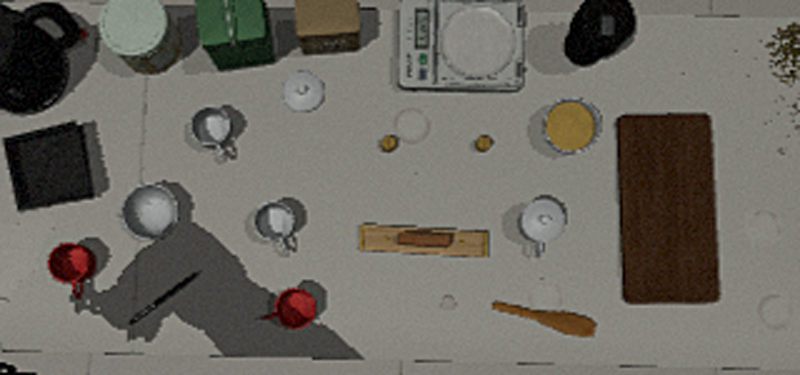

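View pics/sidec.png

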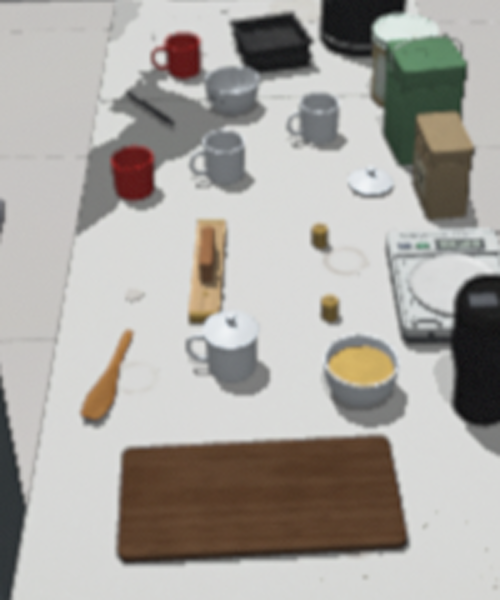

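The top view shows two grey lidless cups at crop (275,220) and (212,128), two red look-alikes to avoid, and the studs at (389,143) and (484,143). The rule is at (424,240), the lidded cup at (543,220) and the board at (668,208). The side view agrees. Next I measure them.

```bash
cat >> h.py <<'E'
def onplane(name,u,v,z,c=None):
    c=c or calibration(name); f=192/np.tan(np.radians(c['vfov'])/2)
    x,y=(u-c['cx']),(v-c['cy'])
    if name=='wrist':
        r=np.hypot(x,y); th=r/f; k=np.sin(th)/max(r,1e-9); d=np.array([x*k,y*k,np.cos(th)])
    else: d=np.array([x/f,y/f,1])
    R=np.array(c['R']); o=-R.T@np.array(c['t']); d=R.T@d
    return o+d*(z-o[2])/d[2]
def project(name,X,c=None):
    c=c or calibration(name); f=192/np.tan(np.radians(c['vfov'])/2)
    p=np.array(c['R'])@np.array(X)+np.array(c['t'])
    if name=='wrist':
        th=np.arctan2(np.hypot(p[0],p[1]),p[2]); k=f*th/max(np.hypot(p[0],p[1]),1e-9)
    else: k=f/p[2]
    return np.array([c['cx']+p[0]*k,c['cy']+p[1]*k])
E
python3 - <<'E'
from h import *
T=cv2.imread('pics/top0.png'); 
hsv=cv2.cvtColor(T,cv2.COLOR_BGR2HSV)
def comps(m,box,z):
    u0,v0,u1,v1=box
    k=np.zeros_like(m);k[v0:v1,u0:u1]=m[v0:v1,u0:u1]
    n,l,st,ce=cv2.connectedComponentsWithStats(k.astype(np.uint8))
    for i in range(1,n):
        if st[i,4]>8: print('comp',st[i],np.round(onplane('top',*ce[i],z),3))
m=hsv[:,:,1]>70
print('studs');comps(m,(250,155,320,178),.02)
print('rule');comps(m,(250,195,310,216),.016)
print('scoop');comps(m,(300,225,360,250),.01)
print('board');comps((T.max(2)<90),(350,150,405,235),.014)
mm=np.zeros(m.shape,np.uint8);mm[195:216,250:310]=m[195:216,250:310]
r=cv2.minAreaRect(cv2.findNonZero(mm));bx=cv2.boxPoints(r);print(np.round([onplane('top',*p,.016) for p in bx],3))
for n in('top','side'):
    W=np.load(n+'W.npy')
    for nm,c in(('c1',(.47,.2)),('c2',(.62,.3)),('lid',(.48,-.2)),('bowlR',(.61,-.26)),('rule',(.45,-.05))):
        s=(np.hypot(W[...,0]-c[0],W[...,1]-c[1])<.07)&(W[...,2]>.04)
        P=W[s]
        print(n,nm,len(P),np.round(P.mean(0),3),np.round(np.percentile(P,[3,97],axis=0),3).tolist())
E
```

```text
studs
comp [262 164   7   6  30] [0.601 0.033 0.02 ]
comp [300 164   7   6  31] [ 0.604 -0.118  0.02 ]
rule
comp [254 200  51  13 526] [ 0.447 -0.027  0.016]
scoop
comp [307 231  41  14 239] [ 0.329 -0.229  0.01 ]
board
comp [ 356  155   42   77 2944] [ 0.506 -0.408  0.014]
[[ 0.431  0.074  0.016]
 [ 0.472  0.072  0.016]
 [ 0.464 -0.126  0.016]
 [ 0.424 -0.124  0.016]]
top c1 63 [0.465 0.205 0.056] [[0.427, 0.175, 0.043], [0.497, 0.233, 0.067]]
top c2 84 [0.61  0.307 0.054] [[0.571, 0.279, 0.043], [0.645, 0.338, 0.064]]
top lid 248 [ 0.477 -0.204  0.067] [[0.447, -0.233, 0.052], [0.507, -0.176, 0.082]]
top bowlR 149 [ 0.632 -0.253  0.046] [[0.589, -0.292, 0.04], [0.671, -0.209, 0.056]]
top rule 97 [ 0.447 -0.026  0.049] [[0.437, -0.063, 0.044], [0.456, 0.01, 0.055]]
side c1 179 [0.466 0.204 0.052] [[0.429, 0.174, 0.041], [0.498, 0.237, 0.063]]
side c2 167 [0.612 0.306 0.052] [[0.572, 0.275, 0.041], [0.642, 0.342, 0.064]]
side lid 386 [ 0.477 -0.216  0.063] [[0.438, -0.236, 0.042], [0.507, -0.184, 0.082]]
side bowlR 286 [ 0.63  -0.249  0.047] [[0.589, -0.295, 0.04], [0.67, -0.208, 0.054]]
side rule 101 [ 0.447 -0.032  0.05 ] [[0.438, -0.066, 0.042], [0.456, 0.011, 0.054]]
```

```bash
cat >> h.py <<'E'
from scipy.spatial.transform import Rotation as Ro
def plan(wps):
    """wps: (x,y,z,yaw of tool y in deg); prints shift cm in tool axes + turn for successive calls"""
    s=state(); p=s['tool_pos']; R=Ro.from_quat(s['eef_rot']).as_matrix()
    yaw=np.arctan2(R[1,1],R[0,1]); print('now',np.round(p,4),'yaw',round(np.degrees(yaw),2),'tilt',round(np.degrees(np.arccos(-R[2,2])),2),'t',s['clock'],'gap',s['finger_gap'])
    for w in wps:
        q=np.array(w[:3]); d=q-p; y=np.radians(w[3])
        ax=np.array([np.cos(yaw+np.pi/2),np.sin(yaw+np.pi/2),0]); ay=np.array([np.cos(yaw),np.sin(yaw),0])
        print(np.round([100*d@ax,100*d@ay,-100*d[2]],2),'turn',round(yaw-y,4), 'dist',round(100*np.linalg.norm(d),1))
        p=q; yaw=y
E
python3 - <<'E'
from h import *
plan([(.33,.36,.29,38),(.42,.17,.28,10),(.49,-.02,.28,-2.2),(.49,-.035,.28,-2.2)])
E
```

```text
now [0.2598 0.5409 0.3039] yaw 64.34 tilt 0.01 t 0.9 gap 0.998983653936326
[-14.16 -13.26   1.39] turn 0.4598 dist 19.5
[-20.51  -4.61   1.  ] turn 0.4887 dist 21.0
[-19.93   3.59  -0.  ] turn 0.2129 dist 20.2
[-1.5   0.06 -0.  ] turn 0.0 dist 1.5
```

send_rows:
  steps:
    - [[-2.8,-2.7,0.3],0.09,1]
    - [[-5.7,-5.3,0.6],0.18,1]
    - [[-8.5,-8,0.9],0.28,1]
    - [[-11.3,-10.6,1.2],0.37,1]
    - [[-14.2,-13.3,1.4],0.46,1]

```text
clock: 1.32
tool_pos: [0.3302, 0.358, 0.2896]
eef_rot: [0.44, 0.898, 0.0, 0.0]
force: [1.8, 0.3, 0.2]
finger_gap: 0.998
gripper_force: 0.0
```

send_rows:
  steps:
    - [[-4.1,-0.9,0.2],0.1,1]
    - [[-8.2,-1.8,0.4],0.2,1]
    - [[-12.3,-2.8,0.6],0.3,1]
    - [[-16.4,-3.7,0.8],0.4,1]
    - [[-20.5,-4.6,1.0],0.49,1]

```text
clock: 1.73
tool_pos: [0.4196, 0.1695, 0.2803]
eef_rot: [0.645, 0.764, 0.0, 0.0]
force: [1.0, 0.1, 0.5]
finger_gap: 0.998
gripper_force: 0.0
```

send_rows:
  steps:
    - [[-4.0,0.7,0],0.05,1]
    - [[-8.0,1.4,0],0.1,1]
    - [[-12.0,2.1,0],0.15,1]
    - [[-16,2.9,0],0.2,1]
    - [[-20,3.6,0],0.21,1]

```text
clock: 2.15
tool_pos: [0.4895, -0.0216, 0.2803]
eef_rot: [0.721, 0.693, 0.0, 0.0]
force: [0.9, 1.3, -0.2]
finger_gap: 1.005
gripper_force: 0.0
```

send_rows:
  steps:
    - [[-1.5,0,0],0,1]
    - [[-1.5,0,0],0,1]
    - [[-1.5,0,0],0,1]

```text
clock: 2.4
tool_pos: [0.4885, -0.0349, 0.2799]
eef_rot: [0.721, 0.693, 0.0, -0.0]
force: [-0.4, 0.8, 0.6]
finger_gap: 1.001
gripper_force: 0.0
```

```bash
python3 - <<'E'
from h import *
c=calibration('wrist'); im,d=get_image('wrist'); np.savez('w1.npz',im=im,d=d,**c)
plan([]); print(c['vfov'],np.round(-np.array(c['R']).T@c['t'],3))
cv2.imwrite('pics/w1.png',im[:,:,::-1])
E
```

```text
now [ 0.4884 -0.0341  0.28  ] yaw -2.15 tilt 0.03 t 2.45 gap 1.002649880320283
65.70646984690485 [0.492 0.036 0.35 ]
```

View pics/w1.png

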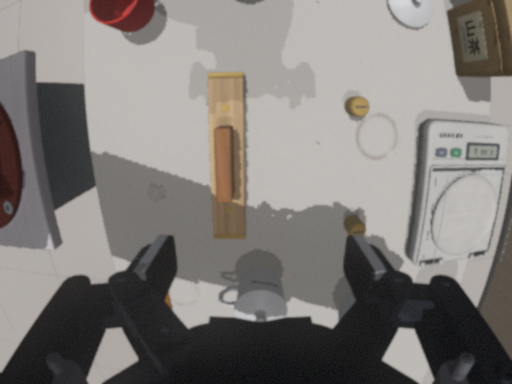

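Wrist view: the rule is at (227,157), the left stud at (358,106), the right stud at (355,225) and the lidded cup at (260,295). I measure these with depth.

```bash
cat >> h.py <<'E'
def wcloud(d,c):
    f=192/np.tan(np.radians(c['vfov'])/2); v,u=np.mgrid[:384,:512]
    x=u-c['cx'];y=v-c['cy'];r=np.maximum(np.hypot(x,y),1e-9);k=np.tan(r/f)/r
    W=(np.stack([x*k*d,y*k*d,d],-1)-np.array(c['t']))@np.array(c['R']); W[d<=0]=np.nan
    return W
E
python3 - <<'E'
from h import *
z=np.load('w1.npz'); c={k:z[k] for k in('vfov','cx','cy','R','t')}; W=wcloud(z['d'],c); im=z['im']
hsv=cv2.cvtColor(im,cv2.COLOR_RGB2HSV)
print('floor z',np.round([W[300,300,2],W[60,300,2],W[150,300,2],W[200,300,2]],4))
for nm,(u0,v0,u1,v1) in(('L',(340,92,375,122)),('R',(340,210,372,240))):
    w=W[v0:v1,u0:u1];h=hsv[v0:v1,u0:u1]
    s=w[...,2]>.026; a=w[s]; print(nm,s.sum(),a.mean(0).round(4),np.ptp(a,axis=0).round(3), ((a.max(0)+a.min(0))/2).round(4))
w=W[60:250,195:260];s=(w[...,2]>.010)&(w[...,2]<.022)|(w[...,2]>.045)
for lo,hi in((.011,.022),(.044,.056)):
    s=(w[...,2]>lo)&(w[...,2]<hi)&(hsv[60:250,195:260,1]>60); a=w[s]
    print(a.mean(0).round(4)); r=cv2.minAreaRect(a[:,:2].astype(np.float32)*1000); print(r)
m=np.zeros((384,512),np.uint8);m[60:250,195:260]=(hsv[60:250,195:260,1]>70)*255
m=cv2.morphologyEx(m,cv2.MORPH_OPEN,np.ones((3,3)))
pts=cv2.findNonZero(m)[:,0]
q=np.array([onplane('wrist',u,v,.016,c)[:2] for u,v in pts],np.float32)*1000
print('plate by colour',cv2.minAreaRect(q))
E
```

```text
floor z [ 0.0004 -0.0018  0.0013 -0.0004]
L 301 [0.6017 0.0317 0.0295] [0.023 0.021 0.006] [0.6024 0.0313 0.0292]
R 275 [ 0.5834 -0.0874  0.091 ] [0.086 0.1   0.205] [ 0.5745 -0.0754  0.1283]
[ 0.4527 -0.0182  0.0158]
((450.82281494140625, -26.917137145996094), (199.409912109375, 39.424312591552734), 87.69898986816406)
[ 0.4513 -0.0243  0.0494]
((451.08380126953125, -26.184917449951172), (79.46798706054688, 18.47748565673828), 88.0478744506836)
plate by colour ((451.2344665527344, -26.388824462890625), (198.59927368164062, 39.072330474853516), 87.78858184814453)
```

```bash
python3 - <<'E'
from h import *
z=np.load('w1.npz'); c={k:z[k] for k in('vfov','cx','cy','R','t')}; W=wcloud(z['d'],c)
R=None
for nm,(u0,v0,u1,v1) in(('L',(340,92,375,122)),('R',(340,205,372,240))):
    w=W[v0:v1,u0:u1]; s=(w[...,2]>.026)&(w[...,2]<.034); a=w[s]
    print(nm,s.sum(),np.round(np.percentile(a,[1,99],axis=0),4).tolist(),cv2.minEnclosingCircle(a[:,:2].astype(np.float32)*1000))
plan([(.451,-.0265,.18,-2.2),(.451,-.0265,.094,-2.2)])
E
```

```text
L 301 [[0.5919, 0.0215, 0.0264], [0.6124, 0.0419, 0.0317]] ((602.1748657226562, 31.435327529907227), 11.635580062866211)
R 189 [[0.5954, -0.1237, 0.0261], [0.6161, -0.1069, 0.0316]] ((605.9892578125, -117.73018646240234), 11.581255912780762)
now [ 0.4884 -0.0341  0.28  ] yaw -2.15 tilt 0.03 t 2.45 gap 1.002649880320283
[ 0.62 -3.77 10.  ] turn 0.0009 dist 10.7
[0.  0.  8.6] turn 0.0 dist 8.6
```

send_rows:
  steps:
    - [[0.2,-1.2,3.3],0,1]
    - [[0.4,-2.5,6.6],0,1]
    - [[0.6,-3.8,10],0,1]
    - [[0.6,-3.8,12],0,1]
    - [[0.6,-3.8,14],0,1]
  grip_force: 30

```text
clock: 2.87
tool_pos: [0.4496, -0.025, 0.1383]
eef_rot: [0.719, 0.695, -0.0, -0.001]
force: [0.2, 0.9, -0.1]
finger_gap: 0.997
gripper_force: 0.0
```

send_rows:
  steps:
    - [[0,0,2],0,1]
    - [[0,0,4.5],0,1]
    - [[0,0,4.6],0,1]
    - [[0,0,4.6],0,0.1]
    - [[0,0,4.6],0,0]

```text
clock: 3.28
tool_pos: [0.4513, -0.0264, 0.0953]
eef_rot: [0.72, 0.694, 0.0, 0.0]
force: [0.3, 0.7, 0.1]
finger_gap: 0.744
gripper_force: 0.0
```

send_rows:
  steps:
    - [[0,0,0],0,0]
    - [[0,0,0],0,0]
    - [[0,0,0],0,0]
    - [[0,0,0],0,0]
    - [[0,0,0],0,0]

```text
clock: 3.7
tool_pos: [0.4514, -0.0272, 0.095]
eef_rot: [0.72, 0.694, 0.0, 0.001]
force: [-0.8, -0.3, 6.9]
finger_gap: 0.207
gripper_force: 32.1
```

```bash
python3 - <<'E'
from h import *
s=state();print(s['force'],s['gripper_force'])
plan([(.562,-.044,.096,1.4)])
E
```

```text
[-0.75207356 -0.34584765  6.90825663] 32.06431746482849
now [ 0.4514 -0.0272  0.095 ] yaw -2.12 tilt 0.08 t 3.7 gap 0.2067924404021887
[-1.27 11.12 -0.1 ] turn -0.0615 dist 11.2
```

send_rows:
  steps:
    - [[0,0,-0.3],0,0]
    - [[-0.4,3,-0.4],-0.02,0]
    - [[-0.8,6,-0.4],-0.04,0]
    - [[-1.2,9,-0.4],-0.06,0]
    - [[-1.3,11.1,-0.4],-0.0615,0]

```text
clock: 4.12
tool_pos: [0.5632, -0.0448, 0.0977]
eef_rot: [0.698, 0.716, 0.0, 0.0]
force: [0.9, -0.8, -3.2]
finger_gap: 0.206
gripper_force: 31.0
```

send_rows:
  steps:
    - [[0,0,0],0,0]
    - [[0,0,0.3],0,0]
    - [[0,0,0.35],0,0]

```text
clock: 4.37
tool_pos: [0.5616, -0.0442, 0.0949]
eef_rot: [0.698, 0.716, 0.0, 0.0]
force: [2.2, 0.0, 3.3]
finger_gap: 0.207
gripper_force: 32.6
```

```bash
cat >> h.py <<'E'
def wristpic(n,save=True):
    c=calibration('wrist'); im,d=get_image('wrist')
    if save: cv2.imwrite(f'pics/{n}.png',im[:,:,::-1])
    return im,wcloud(d,c)
def rect(W,im,box,lo,hi,smin=60):
    u0,v0,u1,v1=box; w=W[v0:v1,u0:u1]; h=cv2.cvtColor(im,cv2.COLOR_RGB2HSV)[v0:v1,u0:u1]
    s=(w[...,2]>lo)&(w[...,2]<hi)&(h[...,1]>smin); return w[s]
E
python3 - <<'E'
from h import *
plan([(.572,-.044,.096,1.4)])
s=state();print(s['force'])
wristpic('w2')
E
```

```text
now [ 0.5616 -0.0442  0.0949] yaw 1.4 tilt 0.06 t 4.3667 gap 0.20687035251426628
[-0.01  1.04 -0.11] turn 0.0001 dist 1.0
[2.21399711 0.0165485  3.26432444]
```

View pics/w2.png

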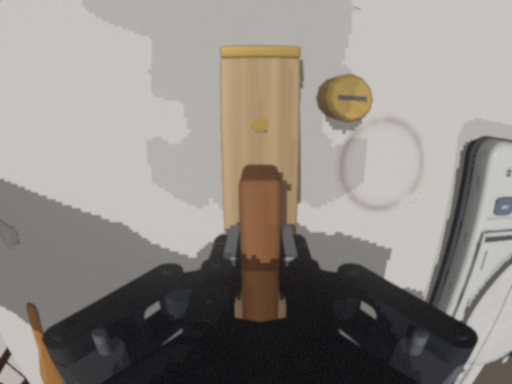

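The rule is held square, with its far edge about 10 mm short of the left stud at (345,98). I push it in slowly.

send_rows:
  steps:
    - [[0,0.4,0],0,0]
    - [[0,0.8,0],0,0]
    - [[0,0.95,0],0,0]
    - [[0,1.05,0],0,0]
    - [[0,1.05,0],0,0]

```text
clock: 4.83
tool_pos: [0.5701, -0.0437, 0.0949]
eef_rot: [0.698, 0.716, -0.001, -0.001]
force: [-9.0, -0.4, 10.2]
finger_gap: 0.206
gripper_force: 33.5
```

send_rows:
  steps:
    - [[0,0.05,0],0,0]
    - [[0,0.1,0],0,0]
    - [[0,0.1,0],0,0]

```text
clock: 5.08
tool_pos: [0.5709, -0.0436, 0.095]
eef_rot: [0.698, 0.716, -0.001, -0.001]
force: [-9.1, -0.5, 10.3]
finger_gap: 0.205
gripper_force: 33.6
```

send_rows:
  steps:
    - [[0,0.05,0],0,0]
    - [[0,0.1,0],0,0]
    - [[0,0.1,0],0,0]

```text
clock: 5.33
tool_pos: [0.5719, -0.0436, 0.095]
eef_rot: [0.698, 0.716, -0.001, -0.001]
force: [-8.9, -1.4, 10.0]
finger_gap: 0.205
gripper_force: 33.6
```

```bash
python3 - <<'E'
from h import *
plan([]);s=state();print(s['force'],s['wrist_torque'])
E
```

```text
now [ 0.5719 -0.0436  0.095 ] yaw 1.39 tilt 0.19 t 5.3333 gap 0.20450314897937666
[-8.91920695 -1.35917785  9.99180322] [-0.07087592  1.92762402 -0.00687544]
```

send_rows:
  steps:
    - [[0,0,-0.05],0,0]
    - [[0,0.05,-0.05],0,0]
    - [[0,0.1,-0.05],0,0]
    - [[0,0.1,-0.05],0,0]

```text
clock: 5.67
tool_pos: [0.5725, -0.0435, 0.095]
eef_rot: [0.699, 0.716, -0.002, -0.002]
force: [-11.4, -0.1, 11.2]
finger_gap: 0.204
gripper_force: 33.6
```

send_rows:
  steps:
    - [[0,0.05,0],0,0]
    - [[0,0.1,0],0,0]
    - [[0,0.1,0],0,0]

```text
clock: 5.92
tool_pos: [0.5728, -0.0435, 0.095]
eef_rot: [0.699, 0.716, -0.002, -0.002]
force: [-17.7, -0.7, 15.0]
finger_gap: 0.203
gripper_force: 34.2
```

```bash
python3 - <<'E'
from h import *
plan([]);s=state();print(s['force'],s['wrist_torque'])
im,W=wristpic('w3')
w=W[60:150,305:400];a=w[(w[...,2]>.026)&(w[...,2]<.034)];print('studL',cv2.minEnclosingCircle(a[:,:2].astype(np.float32)*1000),len(a))
a=rect(W,im,(180,20,320,150),.011,.02);print(cv2.minAreaRect(a[:,:2].astype(np.float32)*1000))
# edge fits per y bin
for y0 in np.arange(0.0,.055,.01):
    b=a[abs(a[:,1]-y0)<.005]; 
    if len(b): print(round(y0,3),np.percentile(b[:,0],[1,99]).round(4))
E
```

```text
now [ 0.5728 -0.0435  0.095 ] yaw 1.38 tilt 0.37 t 5.9167 gap 0.20338780787472344
[-17.72040444  -0.65186962  15.03342787] [-0.16408504  3.76514521 -0.05860082]
studL ((602.4654541015625, 31.690752029418945), 11.750734329223633) 1790
((573.8002319335938, 30.45665740966797), (45.42319107055664, 52.86549758911133), 1.5092289447784424)
0.0 [0.5523 0.5901]
0.01 [0.5523 0.5905]
0.02 [0.5518 0.5908]
0.03 [0.5517 0.5917]
0.04 [0.5515 0.591 ]
0.05 [0.5512 0.5896]
```

send_rows:
  steps:
    - [[0,0,0],0,0.3]
    - [[0,0,0],0,0.6]
    - [[0,0,0],0,0.6]
    - [[0,0,-3.5],0,0.6]
    - [[0,0,-7],0,0.6]

```text
clock: 6.38
tool_pos: [0.5741, -0.0431, 0.1635]
eef_rot: [0.698, 0.716, -0.001, -0.002]
force: [0.6, -0.8, 0.4]
finger_gap: 0.599
gripper_force: 0.0
```

```bash
python3 - <<'E'
from h import *
plan([(.51,-.06,.28,1.4)])
E
```

```text
now [ 0.5741 -0.0431  0.1635] yaw 1.41 tilt 0.27 t 6.3833 gap 0.5986306690186877
[ -1.53  -6.45 -11.65] turn 0.0001 dist 13.4
```

send_rows:
  steps:
    - [[0,0,-3],0,1]
    - [[-2.5,-1.5,-6],0,1]
    - [[-4.5,-3,-9],0,1]
    - [[-6.8,-4.5,-11.6],0,1]
    - [[-6.8,-4.5,-11.6],0,1]

```text
clock: 6.8
tool_pos: [0.5325, -0.1164, 0.2872]
eef_rot: [0.699, 0.715, 0.001, 0.004]
force: [0.3, -1.4, 0.4]
finger_gap: 1.001
gripper_force: 0.0
```

```bash
cat >> h.py <<'E'
def studs_rule(W,im):
    """ring fits near expected places"""
    out=[]
    for e in((.6022,.0315),(.606,-.118)):
        s=(np.hypot(W[...,0]-e[0],W[...,1]-e[1])<.02)&(W[...,2]>.026)&(W[...,2]<.034); a=W[s]
        c,r=cv2.minEnclosingCircle(a[:,:2].astype(np.float32)*1000); out.append(c); print('stud',np.round(c,1),round(r,1),len(a))
    h=cv2.cvtColor(im,cv2.COLOR_RGB2HSV)
    for lo,hi in((.011,.021),(.044,.056)):
        s=(np.hypot(W[...,0]-.572,W[...,1]+.044)<.115)&(abs(W[...,0]-.57)<.035)&(W[...,2]>lo)&(W[...,2]<hi)&(h[...,1]>60)
        if lo<.03: s&=W[...,0]<.5945
        a=W[s]
        print('rule',cv2.minAreaRect(a[:,:2].astype(np.float32)*1000),len(a))
E
python3 - <<'E'
from h import *
plan([])
im,W=wristpic('w4'); studs_rule(W,im)
E
```

```text
now [ 0.5325 -0.1164  0.2872] yaw 1.27 tilt 0.49 t 6.8 gap 1.0006379282092626
stud [602.6  31.3] 11.6 296
stud [ 605.9 -117.7] 11.6 278
rule ((574.0107421875, -43.09336853027344), (43.1416015625, 199.49131774902344), 1.1284795999526978) 4227
rule ((572.4541015625, -43.249168395996094), (18.775678634643555, 80.06683349609375), 1.419912576675415) 1305
```

View pics/w4.png

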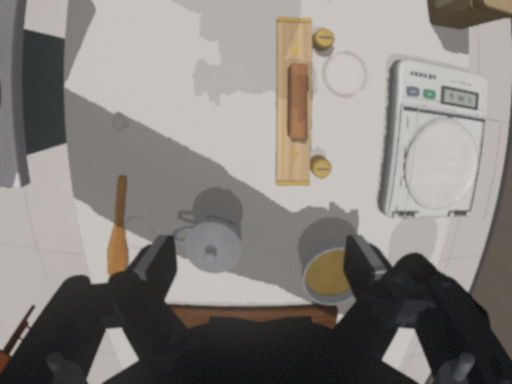

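The rule lies against both studs: centre x is −31.9 mm and it is 0.1° off parallel. Next is the nearer grey cup.

```bash
python3 - <<'E'
from h import *
plan([(.53,-.03,.28,30),(.53,.06,.27,60),(.53,.15,.26,90),(.528,.236,.25,117),(.528,.236,.25,117)])
E
```

```text
now [ 0.5329 -0.1149  0.2845] yaw 1.25 tilt 0.34 t 6.85 gap 0.9990834725663782
[ 8.5  -0.1   0.45] turn -0.5017 dist 8.5
[7.79 4.5  1.  ] turn -0.5236 dist 9.1
[4.5  7.79 1.  ] turn -0.5236 dist 9.1
[0.2 8.6 1. ] turn -0.4712 dist 8.7
[ 0.  0. -0.] turn 0.0 dist 0.0
```

send_rows:
  steps:
    - [[1.7,0,0.1],-0.1,1]
    - [[3.4,0,0.2],-0.2,1]
    - [[5.1,0,0.3],-0.3,1]
    - [[6.8,0,0.4],-0.4,1]
    - [[8.5,0,0.4],-0.5,1]

```text
clock: 7.27
tool_pos: [0.5301, -0.0264, 0.2755]
eef_rot: [0.497, 0.868, 0.0, -0.001]
force: [0.1, -0.1, -0.3]
finger_gap: 1.003
gripper_force: 0.0
```

send_rows:
  steps:
    - [[1.6,0.9,0.2],-0.1,1]
    - [[3.1,1.8,0.4],-0.21,1]
    - [[4.7,2.7,0.6],-0.31,1]
    - [[6.2,3.6,0.8],-0.42,1]
    - [[7.8,4.5,1],-0.52,1]

```text
clock: 7.68
tool_pos: [0.5299, 0.0638, 0.2656]
eef_rot: [0.257, 0.966, 0.0, -0.001]
force: [0.6, 0.7, -0.4]
finger_gap: 1.004
gripper_force: 0.0
```

send_rows:
  steps:
    - [[0.9,1.6,0.2],-0.1,1]
    - [[1.8,3.1,0.4],-0.21,1]
    - [[2.7,4.7,0.6],-0.31,1]
    - [[3.6,6.2,0.8],-0.42,1]
    - [[4.5,7.8,1],-0.52,1]

```text
clock: 8.1
tool_pos: [0.53, 0.1538, 0.2556]
eef_rot: [0.0, 1.0, 0.0, -0.001]
force: [0.2, -0.5, 0.4]
finger_gap: 0.997
gripper_force: 0.0
```

send_rows:
  steps:
    - [[0,1.7,0.2],-0.1,1]
    - [[0,3.4,0.4],-0.2,1]
    - [[0,5.1,0.6],-0.3,1]
    - [[0.1,6.8,0.8],-0.4,1]
    - [[0.2,8.6,1],-0.475,1]

```text
clock: 8.52
tool_pos: [0.5285, 0.2397, 0.2456]
eef_rot: [-0.235, 0.972, 0.0, -0.001]
force: [0.7, 0.2, 0.0]
finger_gap: 0.996
gripper_force: 0.0
```

send_rows:
  steps:
    - [[0,0,0],0,1]
    - [[0,0,0],0,1]

```text
clock: 8.68
tool_pos: [0.5284, 0.2392, 0.2458]
eef_rot: [-0.232, 0.973, 0.0, -0.001]
force: [0.4, -0.9, 0.3]
finger_gap: 1.0
gripper_force: 0.0
```

```bash
cat >> h.py <<'E'
def cup(W,e,r=.07):
    s=(np.hypot(W[...,0]-e[0],W[...,1]-e[1])<r)&(W[...,2]>.055)&(W[...,2]<.066)
    a=W[s][:,:2]*1000; (x,y),_=cv2.minEnclosingCircle(a.astype(np.float32)); print('rim',len(a),round(x,1),round(y,1),'r',round(_,1))
    # handle points: 15..56 mm high, 36..60 mm from the axis
    q=np.hypot(W[...,0]*1000-x,W[...,1]*1000-y); s=(q>38)&(q<60)&(W[...,2]>.02)&(W[...,2]<.057)
    b=W[s]; m=b.mean(0)*1000; print('handle',len(b),m.round(1),'dir',round(np.degrees(np.arctan2(m[1]-y,m[0]-x))%360,1))
E
python3 - <<'E'
from h import *
plan([])
im,W=wristpic('w5'); cup(W,(.466,.204)); cup(W,(.612,.306))
E
```

```text
now [0.5284 0.2392 0.2458] yaw 116.89 tilt 0.09 t 8.6833 gap 1.0003108075493268
rim 764 470.6 204.7 r 32.4
handle 68 [429.8 187.9  49.5] dir 202.4
rim 630 617.9 309.1 r 31.6
handle 131 [574.  289.   44.2] dir 204.6
```

View pics/w5.png

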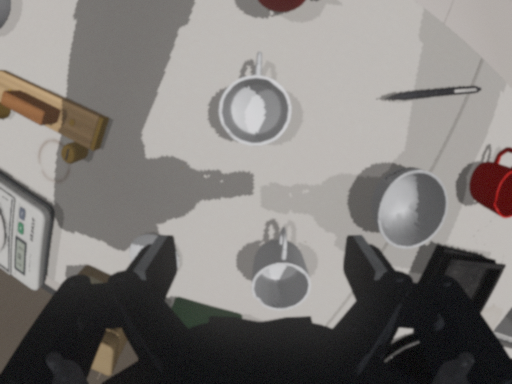

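```bash
python3 - <<'E'
from h import *
plan([(.4712,.205,.16,112),(.4712,.205,.094,112)])
E
```

```text
now [0.5286 0.2385 0.2461] yaw 116.81 tilt 0.07 t 8.7333 gap 1.0006920699719075
[ 6.64 -0.4   8.61] turn 0.0839 dist 10.9
[0.  0.  6.6] turn 0.0 dist 6.6
```

send_rows:
  steps:
    - [[2.2,-0.1,2.5],0.03,1]
    - [[4.4,-0.3,5],0.06,1]
    - [[6.6,-0.4,7.5],0.084,1]
    - [[6.64,-0.4,8.6],0.084,1]
    - [[6.64,-0.4,8.6],0.084,1]
  grip_force: 25

```text
clock: 9.15
tool_pos: [0.4694, 0.2035, 0.1576]
eef_rot: [-0.19, 0.982, 0.0, -0.002]
force: [-0.1, -0.5, -1.0]
finger_gap: 1.001
gripper_force: 0.0
```

send_rows:
  steps:
    - [[0,0,3],0,1]
    - [[0,0,5.5],0,1]
    - [[0,0,6.6],0,1]
    - [[0,0,6.6],0,1]
    - [[0,0,6.6],0,0.6]

```text
clock: 9.57
tool_pos: [0.4725, 0.2047, 0.0961]
eef_rot: [-0.191, 0.982, 0.0, 0.0]
force: [0.6, -0.0, 0.5]
finger_gap: 0.882
gripper_force: 0.0
```

send_rows:
  steps:
    - [[0,0,0],0,0.5]
    - [[0,0,0],0,0.5]
    - [[0,0,0],0,0.5]
    - [[0,0,0],0,0.5]

```text
clock: 9.9
tool_pos: [0.473, 0.2051, 0.0973]
eef_rot: [-0.191, 0.982, 0.0, 0.002]
force: [-0.8, 1.1, 7.4]
finger_gap: 0.717
gripper_force: 27.1
```

```bash
python3 - <<'E'
from h import *
print(state()['force'],state()['gripper_force'])
plan([(.4712,.205,.20,112),(.49,.05,.20,103),(.51,-.1,.20,93),(.5219,-.12,.2,91.3)])
E
```

```text
[-0.76214737  1.1258525   7.44015105] 27.113662858464522
now [0.473  0.2051 0.0973] yaw 112.05 tilt 0.2 t 9.9 gap 0.7170867471025523
[  0.18   0.06 -10.27] turn 0.0009 dist 10.3
[  4.06 -15.08  -0.  ] turn 0.1571 dist 15.6
[  1.43 -15.07  -0.  ] turn 0.1745 dist 15.1
[-1.08 -2.06 -0.  ] turn 0.0297 dist 2.3
```

send_rows:
  steps:
    - [[0,0,-1],0,0.5]
    - [[0,0,-4],0,0.5]
    - [[0,0,-7],0,0.5]
    - [[0,0,-10],0,0.5]
    - [[0,0,-10.3],0,0.5]

```text
clock: 10.32
tool_pos: [0.474, 0.2051, 0.2051]
eef_rot: [-0.191, 0.982, -0.0, 0.004]
force: [1.2, 0.5, -0.3]
finger_gap: 0.714
gripper_force: 28.0
```

send_rows:
  steps:
    - [[0.8,-3,0],0.03,0.5]
    - [[1.6,-6,0],0.06,0.5]
    - [[2.4,-9,0],0.09,0.5]
    - [[3.2,-12,0],0.13,0.5]
    - [[4.1,-15.1,0],0.157,0.5]

```text
clock: 10.73
tool_pos: [0.4904, 0.0481, 0.1989]
eef_rot: [-0.113, 0.994, -0.0, 0.001]
force: [0.4, -0.2, -0.6]
finger_gap: 0.717
gripper_force: 28.0
```

send_rows:
  steps:
    - [[0.3,-3,0],0.04,0.5]
    - [[0.6,-6,0],0.07,0.5]
    - [[0.9,-9,0],0.11,0.5]
    - [[1.2,-12,0],0.15,0.5]
    - [[1.2,-13.6,0],0.1745,0.5]

```text
clock: 11.15
tool_pos: [0.5095, -0.0888, 0.1988]
eef_rot: [-0.025, 1.0, -0.001, 0.0]
force: [0.8, 0.3, -0.7]
finger_gap: 0.715
gripper_force: 28.1
```

send_rows:
  steps:
    - [[0,-1.5,0],0.015,0.5]
    - [[0,-3,0],0.03,0.5]
    - [[0,-3.6,0],0.03,0.5]
    - [[0,-3.6,0],0.03,0.5]
    - [[0,-3.6,0],0.03,0.5]

```text
clock: 11.57
tool_pos: [0.5112, -0.1215, 0.1983]
eef_rot: [-0.012, 1.0, 0.0, 0.0]
force: [0.3, -0.3, -1.0]
finger_gap: 0.718
gripper_force: 28.0
```

```bash
python3 - <<'E'
from h import *
plan([(.5219,-.12,.13,91.3),(.5219,-.12,.098,91.3)])
im,W=wristpic('w6')
p=state()['tool_pos']; s=(np.hypot(W[...,0]-p[0],W[...,1]-p[1])<.06)&(W[...,2]>p[2]-.06)&(W[...,2]<p[2]-.03)
v,u=np.nonzero(s);print(s.sum(),u.min(),u.max(),v.min(),v.max()); a=W[s]; print(np.percentile(a,[1,50,99],axis=0).round(4))
E
```

```text
now [ 0.5112 -0.1215  0.1983] yaw 91.33 tilt 0.02 t 11.5667 gap 0.7176054397966152
[-1.07  0.13  6.83] turn 0.0006 dist 6.9
[0.  0.  3.2] turn 0.0 dist 3.2
10172 158 361 138 320
[[ 0.4589 -0.1638  0.1386]
 [ 0.5054 -0.1224  0.1539]
 [ 0.5386 -0.0801  0.1677]]
```

View pics/w6.png

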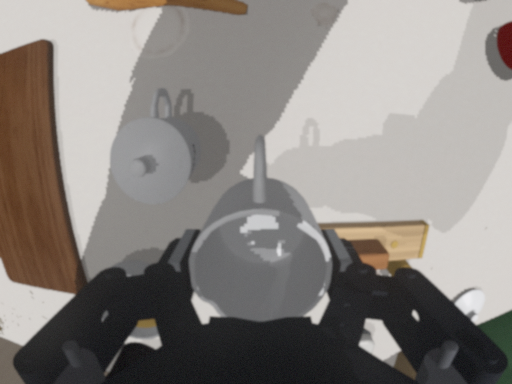

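The cup is held upright with its handle towards the robot, rim centred at (260,263). I fit its offset from the TCP.

```bash
cat >> h.py <<'E'
def inhand(W,zr):
    p=state()['tool_pos']; s=(np.hypot(W[...,0]-p[0],W[...,1]-p[1])<.045)&(abs(W[...,2]-zr)<.004); a=W[s][:,:2]*1000
    from scipy.optimize import least_squares as ls
    # outer silhouette per angle bin
    c=p[:2]*1000
    for _ in range(4):
        d=a-c; th=np.arctan2(d[:,1],d[:,0]); r=np.hypot(*d.T); k=((th+np.pi)/.15).astype(int)
        o=np.array([a[k==i][np.argmax(r[k==i])] for i in set(k)])
        o=o[abs(np.hypot(*(o-c).T)-31)<4]
        f=ls(lambda q:np.hypot(*(o-q[:2]).T)-31,c,loss='soft_l1',f_scale=.7); c=f.x
    print('axis',c.round(1),'rel tcp',(c-p[:2]*1000).round(1),len(o),'res',np.abs(f.fun).mean().round(2))
E
python3 - <<'E'
from h import *
im,W=wristpic('x',0)
p=state()['tool_pos']
for z in(.158,.161): inhand(W,z)
s=(np.hypot(W[...,0]-p[0],W[...,1]-p[1])<.045);print(np.histogram(W[s][:,2],bins=np.arange(.1,.2,.005)))
E
```

```text
axis [ 510.1 -121.5] rel tcp [-1.1 -0.6] 36 res 0.72
axis [ 510.1 -121.4] rel tcp [-1.1 -0.4] 38 res 0.75
(array([ 297, 3152,  783,  670,  738,  794,  932, 1119, 1316, 1441, 2084,
       2056, 2124,  628,  239,  538, 1109,  376,  159]), array([0.1  , 0.105, 0.11 , 0.115, 0.12 , 0.125, 0.13 , 0.135, 0.14 ,
       0.145, 0.15 , 0.155, 0.16 , 0.165, 0.17 , 0.175, 0.18 , 0.185,
       0.19 , 0.195]))
```

send_rows:
  steps:
    - [[-0.4,0.1,3],0,0.5]
    - [[-0.8,0.15,6],0,0.5]
    - [[-0.8,0.15,8.5],0,0.5]
    - [[-0.8,0.15,9.7],0,0.5]
    - [[-0.8,0.15,9.7],0,0.5]

```text
clock: 12.08
tool_pos: [0.5179, -0.1183, 0.0987]
eef_rot: [-0.012, 1.0, 0.001, -0.002]
force: [-0.7, 0.5, -1.1]
finger_gap: 0.712
gripper_force: 27.4
```

send_rows:
  steps:
    - [[-0.15,0,0],0,0.5]
    - [[-0.3,0,0],0,0.5]
    - [[-0.3,0,0.2],0,0.5]
    - [[-0.3,0,0.3],0,0.5]

```text
clock: 12.42
tool_pos: [0.5229, -0.1203, 0.099]
eef_rot: [-0.012, 1.0, -0.0, 0.001]
force: [0.1, 0.2, -1.6]
finger_gap: 0.713
gripper_force: 27.5
```

```bash
python3 - <<'E'
from h import *
print(state()['force'])
plan([(.5225,-.1195,.0985,91.3)])
E
```

```text
[ 0.05383237  0.24947123 -1.6444753 ]
now [ 0.5229 -0.1203  0.099 ] yaw 91.34 tilt 0.11 t 12.4167 gap 0.712762752463327
[0.04 0.08 0.05] turn 0.0006 dist 0.1
```

send_rows:
  steps:
    - [[0,0,0.1],0,0.5]
    - [[0,0,0.2],0,0.5]
    - [[0,0,0.2],0,0.5]

```text
clock: 12.67
tool_pos: [0.5225, -0.1202, 0.0967]
eef_rot: [-0.012, 1.0, -0.0, 0.0]
force: [-1.9, 0.9, 4.5]
finger_gap: 0.713
gripper_force: 27.8
```

send_rows:
  steps:
    - [[0,0,0],0,0.8]
    - [[0,0,0],0,0.9]
    - [[0,0,0],0,1]
    - [[0,0,0],0,1]
    - [[0,0,-2],0,1]

```text
clock: 13.08
tool_pos: [0.5202, -0.1191, 0.1125]
eef_rot: [-0.012, 1.0, 0.001, -0.003]
force: [0.1, 0.7, -0.9]
finger_gap: 0.999
gripper_force: 0.0
```

send_rows:
  steps:
    - [[0,0,-3],0,1]
    - [[0,0,-6],0,1]
    - [[-2,0,-10],0,1]
    - [[-5,0,-13],0,1]
    - [[-7,0,-16],0,1]

```text
clock: 13.5
tool_pos: [0.5931, -0.1183, 0.2775]
eef_rot: [-0.011, 1.0, -0.0, 0.0]
force: [1.3, -1.0, -0.2]
finger_gap: 1.0
gripper_force: 0.0
```

```bash
cat >> h.py <<'E'
def rel(x,y):
    m=np.array([604.25,-43.2]); u=np.array([149,3.3]);u=u/np.hypot(*u); xs=u; ys=np.array([-u[1],u[0]]); d=np.array([x,y])-m; print('in studs',(d@xs).round(1),(d@ys).round(1))
def cup2(W,e,z=.06):
    from scipy.optimize import least_squares as ls
    c=np.array(e)*1000.; s=(np.hypot(W[...,0]-e[0],W[...,1]-e[1])<.045)&(abs(W[...,2]-z)<.004); a=W[s][:,:2]*1000
    for _ in range(5):
        d=a-c; th=np.arctan2(d[:,1],d[:,0]); r=np.hypot(*d.T); k=((th+np.pi)/.15).astype(int)
        o=np.array([a[k==i][np.argmax(r[k==i])] for i in set(k)]); o=o[abs(np.hypot(*(o-c).T)-31)<5]
        f=ls(lambda q:np.hypot(*(o-q[:2]).T)-31,c,loss='soft_l1',f_scale=.7); c=f.x
    print('cup',c.round(1),len(o),np.abs(f.fun).mean().round(2)); rel(*c); return c
E
python3 - <<'E'
from h import *
im,W=wristpic('w7')
cup2(W,(.5214,-.1195))
a=W[(np.hypot(W[...,0]-.5725,W[...,1]+.0435)<.06)&(W[...,2]>.044)&(W[...,2]<.056)&(abs(W[...,0]-.572)<.02)]
r=cv2.minAreaRect(a[:,:2].astype(np.float32)*1000);print('block',r);rel(*r[0])
plan([(.56,.03,.25,100),(.60,.17,.25,108),(.675,.34,.25,114)])
E
```

```text
cup [ 522.  -120.2] 42 0.34
in studs -83.9 -75.2
block ((572.49267578125, -43.463890075683594), (18.820425033569336, 79.45968627929688), 1.8936244249343872)
in studs -31.8 0.4
now [ 0.598  -0.1195  0.2852] yaw 91.32 tilt 0.7 t 13.55 gap 1.005798637635066
[ 3.46 15.03  3.52] turn -0.1515 dist 15.8
[-6.37 13.09 -0.  ] turn -0.1396 dist 14.6
[-12.39  13.85  -0.  ] turn -0.1047 dist 18.6
```

```bash
python3 - <<'E'
from h import *
plan([(.585,.035,.25,98),(.60,.18,.23,106),(.618,.308,.2,112)])
E
```

```text
now [ 0.598  -0.1195  0.2852] yaw 91.32 tilt 0.7 t 13.55 gap 1.005798637635066
[ 0.95 15.47  3.52] turn -0.1165 dist 15.9
[-3.5  14.15  2.  ] turn -0.1396 dist 14.7
[-5.26 11.81  3.  ] turn -0.1047 dist 13.3
```

send_rows:
  steps:
    - [[0.2,3,0.7],-0.02,1]
    - [[0.4,6,1.4],-0.05,1]
    - [[0.6,9,2.1],-0.07,1]
    - [[0.8,12,2.8],-0.09,1]
    - [[0.95,15.5,3.5],-0.1165,1]

```text
clock: 13.97
tool_pos: [0.5787, 0.0371, 0.2404]
eef_rot: [-0.07, 0.998, -0.0, -0.0]
force: [1.1, 0.4, 0.0]
finger_gap: 1.002
gripper_force: 0.0
```

send_rows:
  steps:
    - [[-0.7,2.8,0.4],-0.03,1]
    - [[-1.4,5.6,0.8],-0.06,1]
    - [[-2.1,8.4,1.2],-0.08,1]
    - [[-2.8,11.2,1.6],-0.11,1]
    - [[-3.5,14.1,2],-0.14,1]

```text
clock: 14.38
tool_pos: [0.5939, 0.1822, 0.2205]
eef_rot: [-0.14, 0.99, 0.0, -0.0]
force: [0.9, -0.2, -0.4]
finger_gap: 0.993
gripper_force: 0.0
```

send_rows:
  steps:
    - [[-1.3,3,0.8],-0.03,1]
    - [[-2.6,6,1.5],-0.06,1]
    - [[-3.9,9,2.2],-0.08,1]
    - [[-5.2,11.8,3],-0.105,1]
    - [[-5.2,11.8,3],-0.105,1]

```text
clock: 14.8
tool_pos: [0.6102, 0.3131, 0.188]
eef_rot: [-0.194, 0.981, 0.001, -0.001]
force: [0.7, -0.5, -0.3]
finger_gap: 1.003
gripper_force: 0.0
```

```bash
python3 - <<'E'
from h import *
im,W=wristpic('w8'); c=cup2(W,(.6175,.3085))/1000; cup(W,(.6175,.3085),.05)
plan([(c[0],c[1],.13,112),(c[0],c[1],.097,112)])
E
```

```text
cup [618.1 308.9] 42 0.25
in studs 21.7 351.7
rim 1235 616.5 307.6 r 32.9
handle 160 [574.5 289.8  46.8] dir 203.0
now [0.6104 0.311  0.1888] yaw 112.25 tilt 0.15 t 14.85 gap 1.0003268600338446
[-0.64 -0.48  5.88] turn 0.0043 dist 5.9
[0.  0.  3.3] turn 0.0 dist 3.3
```

send_rows:
  steps:
    - [[-0.4,-0.3,1.5],0,1]
    - [[-0.65,-0.5,3],0,1]
    - [[-0.65,-0.5,5.9],0,1]
    - [[-0.65,-0.5,8.5],0,1]
    - [[-0.65,-0.5,9.4],0,1]

```text
clock: 15.27
tool_pos: [0.6174, 0.3041, 0.091]
eef_rot: [-0.19, 0.982, -0.0, -0.003]
force: [-1.7, -0.2, -1.7]
finger_gap: 1.001
gripper_force: 0.0
```

send_rows:
  steps:
    - [[0,0,0],0,1]
    - [[0,0,0],0,0.5]
    - [[0,0,0],0,0.5]
    - [[0,0,0],0,0.5]
    - [[0,0,0],0,0.5]

```text
clock: 15.68
tool_pos: [0.6206, 0.3067, 0.0993]
eef_rot: [-0.191, 0.982, 0.0, 0.002]
force: [-0.1, 0.6, 5.7]
finger_gap: 0.716
gripper_force: 27.8
```

send_rows:
  steps:
    - [[0,0,0],0,0.5]
    - [[0,0,-2],0,0.5]
    - [[0,0,-5],0,0.5]
    - [[0,0,-8],0,0.5]
    - [[0,0,-10],0,0.5]

```text
clock: 16.1
tool_pos: [0.62, 0.3066, 0.2006]
eef_rot: [-0.191, 0.982, 0.0, 0.002]
force: [0.2, 0.6, -0.1]
finger_gap: 0.717
gripper_force: 28.0
```

```bash
python3 - <<'E'
from h import *
print(state()['gripper_force'])
plan([(.57,.18,.2,102),(.51,.03,.2,91.3)])
E
```

```text
28.03384580940474
now [0.62   0.3066 0.2006] yaw 112.05 tilt 0.18 t 16.1 gap 0.7167524495613777
[ 9.39 -9.86  0.06] turn 0.1754 dist 13.6
[  8.99 -13.42  -0.  ] turn 0.1868 dist 16.2
```

send_rows:
  steps:
    - [[1.9,-2,0],0.03,0.5]
    - [[3.8,-4,0],0.07,0.5]
    - [[5.6,-6,0],0.1,0.5]
    - [[7.5,-8,0],0.14,0.5]
    - [[9.4,-9.9,0],0.175,0.5]

```text
clock: 16.52
tool_pos: [0.5689, 0.1783, 0.1973]
eef_rot: [-0.104, 0.995, -0.0, 0.0]
force: [0.2, -0.6, -1.7]
finger_gap: 0.712
gripper_force: 28.0
```

send_rows:
  steps:
    - [[1.8,-2.7,0],0.04,0.5]
    - [[3.6,-5.4,0],0.07,0.5]
    - [[5.4,-8,0],0.11,0.5]
    - [[7.2,-10.7,0],0.15,0.5]
    - [[9,-13.4,0],0.187,0.5]

```text
clock: 16.93
tool_pos: [0.5086, 0.0284, 0.1974]
eef_rot: [-0.011, 1.0, -0.0, 0.0]
force: [0.1, -0.5, -0.3]
finger_gap: 0.713
gripper_force: 28.0
```

send_rows:
  steps:
    - [[0,0,0],0,0.5]
    - [[0,0,0],0,0.5]
    - [[0,0,0],0,0.5]

```text
clock: 17.18
tool_pos: [0.5096, 0.0296, 0.1975]
eef_rot: [-0.011, 1.0, 0.0, 0.0]
force: [-0.4, 0.7, -0.7]
finger_gap: 0.716
gripper_force: 28.1
```

```bash
python3 - <<'E'
from h import *
im,W=wristpic('w9'); p=state()['tool_pos']; c=cup2(W,p[:2],p[2]-.099+.06)/1000
e=np.array([.5192,.0299])-c[:2]; print(e)
t=p[:2]+e; plan([(t[0],t[1],.1,91.3)])
cup2(W,(.522,-.120))
E
```

```text
cup [508.3  29.4] 38 0.65
in studs -94.3 74.7
[0.010927   0.00050442]
now [0.5096 0.0301 0.1973] yaw 91.34 tilt 0.04 t 17.2333 gap 0.714687417492393
[-1.09  0.02  9.73] turn 0.0008 dist 9.8
cup [ 521.7 -119.6] 42 0.35
in studs -84.2 -74.6
```

send_rows:
  steps:
    - [[-0.4,0,3],0,0.5]
    - [[-0.7,0,6],0,0.5]
    - [[-0.75,0,8.5],0,0.5]
    - [[-0.75,0,9.6],0,0.5]
    - [[-0.75,0,9.6],0,0.5]

```text
clock: 17.65
tool_pos: [0.516, 0.0313, 0.0993]
eef_rot: [-0.012, 1.0, 0.001, -0.001]
force: [-0.8, -0.4, -0.3]
finger_gap: 0.709
gripper_force: 28.4
```

send_rows:
  steps:
    - [[-0.15,0,0],0,0.5]
    - [[-0.3,0,0],0,0.5]
    - [[-0.3,0,0.2],0,0.5]
    - [[-0.3,0,0.4],0,0.5]
    - [[-0.3,0,0.4],0,0.5]

```text
clock: 18.07
tool_pos: [0.5204, 0.0298, 0.0976]
eef_rot: [-0.011, 1.0, -0.0, 0.001]
force: [1.3, 0.6, 1.4]
finger_gap: 0.712
gripper_force: 28.6
```

```bash
python3 - <<'E'
from h import *
print(state()['force']); plan([])
E
```

```text
[1.2977109  0.6064237  1.41910111]
now [0.5204 0.0298 0.0976] yaw 91.31 tilt 0.08 t 18.0667 gap 0.7121541471246332
```

send_rows:
  steps:
    - [[0,0,0.05],0,0.8]
    - [[0,0,0.05],0,0.9]
    - [[0,0,0.05],0,1]
    - [[0,0,0.05],0,1]
    - [[0,0,-2],0,1]

```text
clock: 18.48
tool_pos: [0.5175, 0.0302, 0.1136]
eef_rot: [-0.011, 1.0, 0.001, -0.003]
force: [-0.7, -0.1, -0.7]
finger_gap: 1.003
gripper_force: 0.0
```

send_rows:
  steps:
    - [[0,0,-3],0,1]
    - [[0,0,-6],0,1]
    - [[-2,-2,-9],0,1]
    - [[-5,-4.5,-12],0,1]
    - [[-8,-7,-15],0,1]

```text
clock: 18.9
tool_pos: [0.5927, -0.0314, 0.2597]
eef_rot: [-0.012, 1.0, -0.0, 0.001]
force: [0.8, 0.0, 0.3]
finger_gap: 1.0
gripper_force: 0.0
```

send_rows:
  steps:
    - [[0,0,0],0,1]
    - [[0,0,0],0,1]

```text
clock: 19.07
tool_pos: [0.5935, -0.0322, 0.2589]
eef_rot: [-0.011, 1.0, -0.0, 0.001]
force: [-1.3, 0.4, -0.4]
finger_gap: 0.998
gripper_force: 0.0
```

```bash
python3 - <<'E'
from h import *
im,W=wristpic('w10'); cup2(W,(.522,-.120)); cup2(W,(.519,.030))
a=W[(np.hypot(W[...,0]-.5725,W[...,1]+.0435)<.06)&(W[...,2]>.044)&(W[...,2]<.056)&(abs(W[...,0]-.572)<.02)]
r=cv2.minAreaRect(a[:,:2].astype(np.float32)*1000);print('block',r);rel(*r[0])
plan([(.5725,-.0435,.2,30),(.5725,-.0435,.12,1.3)])
# board
W=cloud('top')[1]; s=(abs(W[...,0]-.5)<.2)&(abs(W[...,1]+.41)<.12)
im=get_image('top')[0]; m=np.zeros((384,512),np.uint8); m[140:245,340:415]=(im.max(2)<100)[140:245,340:415]
n,l,st,ce=cv2.connectedComponentsWithStats(m); i=1+st[1:,4].argmax(); v,u=np.nonzero(l==i)
q=np.array([onplane('top',a,b,.014)[:2] for a,b in zip(u,v)],np.float32)*1000; print('board',cv2.minAreaRect(q))
E
```

```text
cup [ 521.9 -119.9] 42 0.31
in studs -84.0 -74.9
cup [519.3  29.2] 42 0.34
in studs -83.4 74.3
block ((572.0225830078125, -43.16324996948242), (18.307222366333008, 79.9620590209961), 1.4879685640335083)
in studs -32.2 0.8
now [ 0.5921 -0.0312  0.2574] yaw 91.26 tilt 0.03 t 19.1167 gap 0.9993683772772383
[ 1.98 -1.19  5.74] turn 1.0691 dist 6.2
[0. 0. 8.] turn 0.5009 dist 8.0
board ((507.48297119140625, -408.141357421875), (300.51507568359375, 152.50665283203125), 2.0100834369659424)
```

View pics/w10.png

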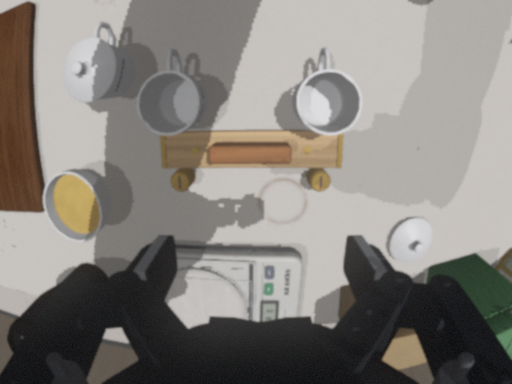

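Both cups stand about 83.5–84 mm before the stud line, opposite the studs, and the rule is at −32.2 mm. In the picture the cups are at (170,102) and (328,102) and the rule at (250,150). Now I take the rule.

```bash
python3 - <<'E'
from h import *
plan([(.585,-.035,.24,60),(.578,-.04,.22,30),(.5727,-.0433,.19,1.4),(.5727,-.0433,.19,1.4)])
E
```

```text
now [ 0.5909 -0.0302  0.2564] yaw 91.32 tilt 0.14 t 19.2167 gap 1.0018158802153385
[ 0.6  -0.47  1.64] turn 0.5467 dist 1.8
[ 0.36 -0.78  2.  ] turn 0.5236 dist 2.2
[-0.02 -0.62  3.  ] turn 0.4992 dist 3.1
[ 0.  0. -0.] turn 0.0 dist 0.0
```

send_rows:
  steps:
    - [[0.1,-0.1,0.3],0.11,0.5]
    - [[0.2,-0.2,0.6],0.22,0.5]
    - [[0.4,-0.3,1],0.33,0.5]
    - [[0.5,-0.4,1.3],0.44,0.5]
    - [[0.6,-0.5,1.6],0.547,0.5]

```text
clock: 19.63
tool_pos: [0.5847, -0.035, 0.2404]
eef_rot: [0.261, 0.965, 0.0, -0.001]
force: [-0.8, 1.2, -0.9]
finger_gap: 0.499
gripper_force: 0.0
```

send_rows:
  steps:
    - [[0.1,-0.2,0.4],0.11,0.5]
    - [[0.2,-0.4,0.8],0.21,0.5]
    - [[0.3,-0.6,1.2],0.32,0.5]
    - [[0.35,-0.8,1.6],0.42,0.5]
    - [[0.35,-0.8,2],0.524,0.5]

```text
clock: 20.05
tool_pos: [0.5775, -0.0402, 0.2205]
eef_rot: [0.502, 0.865, -0.0, -0.001]
force: [-0.5, -0.8, -0.4]
finger_gap: 0.499
gripper_force: 0.0
```

send_rows:
  steps:
    - [[0,-0.1,0.6],0.1,0.5]
    - [[0,-0.2,1.2],0.2,0.5]
    - [[0,-0.4,1.8],0.3,0.5]
    - [[0,-0.5,2.4],0.4,0.5]
    - [[0,-0.6,3],0.499,0.5]

```text
clock: 20.47
tool_pos: [0.5724, -0.0431, 0.1904]
eef_rot: [0.7, 0.714, -0.0, -0.001]
force: [1.1, -0.3, -0.2]
finger_gap: 0.498
gripper_force: 0.0
```

send_rows:
  steps:
    - [[0,0,0],0,0.5]
    - [[0,0,0],0,0.5]

```text
clock: 20.63
tool_pos: [0.5727, -0.0433, 0.1909]
eef_rot: [0.697, 0.717, -0.0, -0.001]
force: [0.8, 0.0, 0.2]
finger_gap: 0.5
gripper_force: 0.0
```

```bash
python3 - <<'E'
from h import *
plan([(.5727,-.0433,.13,1.4),(.5727,-.0433,.097,1.4)])
E
```

```text
now [ 0.5727 -0.0433  0.1909] yaw 1.56 tilt 0.1 t 20.6333 gap 0.4995960689676486
[ 0.   -0.    6.09] turn 0.0028 dist 6.1
[0.  0.  3.3] turn 0.0 dist 3.3
```

send_rows:
  steps:
    - [[0,0,2.5],0,0.5]
    - [[0,0,5],0,0.5]
    - [[0,0,7.5],0,0.5]
    - [[0,0,9.3],0,0.5]
    - [[0,0,9.4],0,0.5]
  grip_force: 40

```text
clock: 21.05
tool_pos: [0.5713, -0.0431, 0.0939]
eef_rot: [0.697, 0.717, -0.001, -0.003]
force: [-0.8, 0.3, -0.1]
finger_gap: 0.499
gripper_force: 0.0
```

send_rows:
  steps:
    - [[0,0,0],0,0.3]
    - [[0,0,0],0,0.2]
    - [[0,0,0],0,0]
    - [[0,0,0],0,0]
    - [[0,0,0],0,0]

```text
clock: 21.47
tool_pos: [0.5729, -0.0441, 0.0995]
eef_rot: [0.698, 0.716, -0.001, -0.001]
force: [-12.0, 0.9, 6.7]
finger_gap: 0.201
gripper_force: 40.9
```

send_rows:
  steps:
    - [[0,0,0],0,0]
    - [[0,0,-0.3],0,0]
    - [[0,0,-0.6],0,0]
    - [[0,0,-1],0,0]

```text
clock: 21.8
tool_pos: [0.5728, -0.0439, 0.1079]
eef_rot: [0.699, 0.716, -0.001, -0.001]
force: [-5.3, -0.7, -7.6]
finger_gap: 0.205
gripper_force: 39.1
```

```bash
python3 - <<'E'
from h import *
s=state();print(s['force'],s['gripper_force']); plan([])
E
```

```text
[-5.27126081 -0.67018951 -7.56977351] 39.13219213485718
now [ 0.5728 -0.0439  0.1079] yaw 1.39 tilt 0.14 t 21.8 gap 0.20540237174680598
```

send_rows:
  steps:
    - [[0,-0.03,-1],0,0]
    - [[0,-0.03,-2.5],0,0]
    - [[0,0,-5],0,0]
    - [[0,0,-8],0,0]
    - [[0,0,-11],0,0]

```text
clock: 22.22
tool_pos: [0.5743, -0.0442, 0.2207]
eef_rot: [0.699, 0.716, 0.001, 0.001]
force: [0.3, -0.1, -3.1]
finger_gap: 0.201
gripper_force: 39.7
```

send_rows:
  steps:
    - [[0,0,-1.5],0,0]
    - [[0,0,-1.5],0,0]

```text
clock: 22.38
tool_pos: [0.5764, -0.0448, 0.2394]
eef_rot: [0.699, 0.716, 0.002, 0.004]
force: [0.1, -0.6, -3.4]
finger_gap: 0.206
gripper_force: 39.7
```

```bash
python3 - <<'E'
from h import *
s=state();print(s['force'],s['gripper_force']); plan([(.575,-.13,.235,25),(.565,-.24,.235,50),(.54,-.34,.235,75),(.5075,-.408,.2,92),(.5075,-.408,.125,92)])
im,W=wristpic('w11'); cup2(W,(.519,.030)); cup2(W,(.522,-.12))
E
```

```text
[ 0.14895928 -0.55780081 -3.39922322] 39.738982915878296
now [ 0.5764 -0.0448  0.2394] yaw 1.38 tilt 0.58 t 22.3833 gap 0.20631292783350524
[-8.51 -0.34  0.44] turn -0.4123 dist 8.5
[-9.55 -5.56 -0.  ] turn -0.4363 dist 11.0
[-4.51 -9.27 -0.  ] turn -0.4363 dist 10.3
[ 1.38 -7.41  3.5 ] turn -0.2967 dist 8.3
[0.  0.  7.5] turn 0.0 dist 7.5
cup [519.4  29.5] 36 0.32
in studs -83.2 74.6
cup [ 522.5 -119.7] 18 0.4
in studs -83.4 -74.7
```

Cups undisturbed; 3.4 N of rule in hand. Carry to the board.

send_rows:
  steps:
    - [[-1.7,0,0],-0.08,0]
    - [[-3.4,-0.1,0],-0.16,0]
    - [[-5.1,-0.2,0],-0.25,0]
    - [[-6.8,-0.3,0],-0.33,0]
    - [[-8.5,-0.3,0],-0.412,0]

```text
clock: 22.85
tool_pos: [0.5724, -0.1297, 0.2313]
eef_rot: [0.536, 0.844, 0.0, -0.001]
force: [-0.3, 0.1, -3.3]
finger_gap: 0.2
gripper_force: 39.6
```

send_rows:
  steps:
    - [[-1.9,-1.1,0],-0.09,0]
    - [[-3.8,-2.2,0],-0.17,0]
    - [[-5.7,-3.3,0],-0.26,0]
    - [[-7.6,-4.4,0],-0.35,0]
    - [[-9.5,-5.6,0],-0.436,0]

```text
clock: 23.27
tool_pos: [0.5617, -0.2397, 0.2312]
eef_rot: [0.34, 0.94, 0.0, -0.001]
force: [0.4, -0.1, -3.4]
finger_gap: 0.198
gripper_force: 39.6
```

send_rows:
  steps:
    - [[-0.9,-1.9,0],-0.09,0]
    - [[-1.8,-3.7,0],-0.17,0]
    - [[-2.7,-5.6,0],-0.26,0]
    - [[-3.6,-7.4,0],-0.35,0]
    - [[-4.5,-9.3,0],-0.436,0]

```text
clock: 23.68
tool_pos: [0.5362, -0.3397, 0.2311]
eef_rot: [0.129, 0.992, 0.001, -0.001]
force: [-0.9, -0.4, -3.3]
finger_gap: 0.199
gripper_force: 39.6
```

send_rows:
  steps:
    - [[0.3,-1.5,0],-0.06,0]
    - [[0.6,-3,0],-0.12,0]
    - [[0.9,-4.5,1],-0.18,0]
    - [[1.2,-6,2],-0.24,0]
    - [[1.4,-7.4,3],-0.297,0]

```text
clock: 24.1
tool_pos: [0.5033, -0.4074, 0.2009]
eef_rot: [-0.018, 1.0, 0.001, -0.0]
force: [-0.0, -0.4, -3.3]
finger_gap: 0.199
gripper_force: 39.7
```

send_rows:
  steps:
    - [[0,0,2],0,0]
    - [[0,0,4],0,0]
    - [[0,0,6],0,0]
    - [[0,0,6],0,0]

```text
clock: 24.43
tool_pos: [0.502, -0.4047, 0.1365]
eef_rot: [-0.017, 1.0, 0.003, -0.002]
force: [-0.1, 1.3, -4.9]
finger_gap: 0.205
gripper_force: 39.7
```

```bash
python3 - <<'E'
from h import *
s=state();print(s['force'],s['gripper_force']); plan([(.5075,-.408,.113,92)])
E
```

```text
[-0.08872626  1.32615125 -4.92524574] 39.676660895347595
now [ 0.502  -0.4047  0.1365] yaw 91.93 tilt 0.47 t 24.4333 gap 0.20469830553852317
[-0.54 -0.34  2.35] turn -0.0012 dist 2.4
```

send_rows:
  steps:
    - [[-0.5,-0.1,1],0,0]
    - [[-0.5,-0.1,1.8],0,0]
    - [[-0.5,-0.1,2.1],0,0]
    - [[-0.5,-0.1,2.2],0,0]

```text
clock: 24.77
tool_pos: [0.5091, -0.4076, 0.1204]
eef_rot: [-0.017, 1.0, 0.0, -0.0]
force: [-0.4, -0.3, -4.0]
finger_gap: 0.202
gripper_force: 39.7
```

send_rows:
  steps:
    - [[0,0,0.1],0,0]
    - [[0,0,0.1],0,0]

```text
clock: 24.93
tool_pos: [0.5092, -0.408, 0.1203]
eef_rot: [-0.017, 1.0, -0.0, 0.0]
force: [0.4, 0.7, -2.1]
finger_gap: 0.204
gripper_force: 39.7
```

```bash
python3 - <<'E'
from h import *
s=state();print(s['force']); plan([])
E
```

```text
[ 0.38871735  0.67699111 -2.10853784]
now [ 0.5092 -0.408   0.1203] yaw 91.94 tilt 0.05 t 24.9333 gap 0.20431431442068085
```

send_rows:
  steps:
    - [[0,0,0.2],0,0]
    - [[0,0,0.4],0,0]
    - [[0,0,0.5],0,0]
    - [[0,0,0.5],0,0]

```text
clock: 25.27
tool_pos: [0.5089, -0.4076, 0.1144]
eef_rot: [-0.017, 1.0, 0.0, -0.0]
force: [0.4, 0.2, -3.9]
finger_gap: 0.204
gripper_force: 39.7
```

send_rows:
  steps:
    - [[0,0,0.1],0,0]
    - [[0,0,0.2],0,0]
    - [[0,0,0.2],0,0]

```text
clock: 25.52
tool_pos: [0.509, -0.4079, 0.1134]
eef_rot: [-0.017, 1.0, -0.0, 0.0]
force: [-2.1, 1.5, 2.6]
finger_gap: 0.205
gripper_force: 40.4
```

Contact on the board. I release and retreat.

send_rows:
  steps:
    - [[0,0,0],0,0.3]
    - [[0,0,0],0,0.6]
    - [[0,0,0],0,0.6]
    - [[0,0,-3],0,0.6]
    - [[0,0,-6],0,0.6]

```text
clock: 25.93
tool_pos: [0.5081, -0.4067, 0.1713]
eef_rot: [-0.017, 1.0, 0.002, -0.001]
force: [-0.1, 0.4, 0.4]
finger_gap: 0.601
gripper_force: 0.0
```

send_rows:
  steps:
    - [[0,0,-3],0,0.6]
    - [[0,0,-6],0,0.6]
    - [[-2,3,-9],0,0.6]
    - [[-5,6,-12],0,0.6]
    - [[-7,10,-12],0,0.6]

```text
clock: 26.35
tool_pos: [0.5693, -0.3206, 0.2952]
eef_rot: [-0.015, 1.0, -0.002, 0.003]
force: [1.2, -0.6, 1.3]
finger_gap: 0.603
gripper_force: 0.0
```

send_rows:
  steps:
    - [[0,1,0],0,0.6]
    - [[0,1,0],0,0.6]
    - [[0,1,0],0,0.6]

```text
clock: 26.6
tool_pos: [0.5679, -0.3089, 0.2901]
eef_rot: [-0.018, 1.0, -0.0, -0.0]
force: [0.2, -0.3, -0.6]
finger_gap: 0.599
gripper_force: 0.0
```

```bash
python3 - <<'E'
from h import *
plan([]); im,W=wristpic('w12'); cup2(W,(.522,-.12)); cup2(W,(.519,.030))
h=cv2.cvtColor(im,cv2.COLOR_RGB2HSV)
for lo,hi in((.025,.035),(.058,.07)):
    a=W[(abs(W[...,0]-.508)<.13)&(abs(W[...,1]+.408)<.06)&(W[...,2]>lo)&(W[...,2]<hi)]
    print('rule',cv2.minAreaRect(a[:,:2].astype(np.float32)*1000),len(a),np.median(a[:,2]))
E
```

```text
now [ 0.5679 -0.3089  0.2901] yaw 92.01 tilt 0.01 t 26.6 gap 0.5985980732825538
cup [ 522.  -120.6] 42 0.36
in studs -83.9 -75.6
cup [518.7  28.6] 22 0.45
in studs -83.9 73.6
rule ((508.12664794921875, -408.39190673828125), (200.14474487304688, 40.71531677246094), 2.0238499641418457) 4046 0.029837400116618083
rule ((508.03582763671875, -408.4576721191406), (79.27351379394531, 18.67485237121582), 1.9294942617416382) 1286 0.0635981336889396
```

View pics/w12.png

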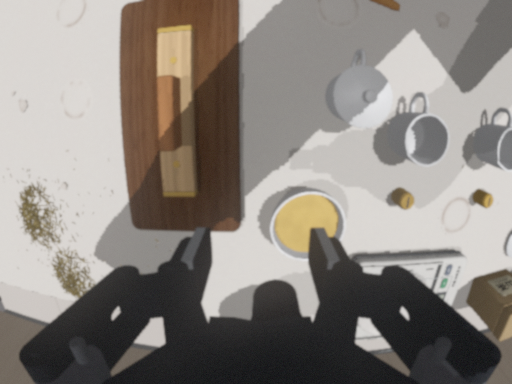

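The rule lies flat along the board at (175,110), and both cups stand opposite their studs at (425,138) and (490,145). Nothing else was moved, so I hand in.

```bash
python3 -c "
from station import *
print(sign_off())"
```

```text
the job is handed in; nothing more can be done
None
```

The job is handed in at 26.6 s on the clock: in the last check the rule lay flat and lengthwise on the board, less than 1 mm from its centre, and both lidless cups stood opposite their studs about 84 mm before the stud line; `sign_off` gave no verdict.

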